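Present a dried coated plate for pick-up

TASK

The coated glass plate in the carrier has dried and must be offered for pick-up by its edge. Push the knob of the bolt at the carrier's open end all the way back, then push the plate by its bare rear edge along the two ledges until about 25 mm of it, a quarter of its length, sticks out past the open end, and leave it lying there flat. Push only: do not lift or tip the plate, do not touch the coating on its upper face, and leave the bottles and the tweezers beside the carrier where they are.

Things in the scene. Friction and masses are not known exactly. Their poses are not given: they have to be found in the camera images.
- plate_carrier: low carrier, slate-blue base 128 x 226 mm with black bow grips, fixed. Origin: centre of its underside, on the worktop. Its y axis runs along two aluminium ledges, tops at z = 60 mm, from the open end (mouth) at y = -110 mm to a rear stop (inner face y = +106, top z = 68 mm). Lips beside the ledges are 102.4 mm apart, tops at z = 68 mm. The bolt is at the mouth, on the +x side
- carrier_mouth (a point): midway between the outer ends of the two ledges, at the height of the ledge tops, axes as the carrier's: the plate leaves towards -y. Between the ledges, 37 mm to either side of this line, is an open gap along the whole carrier, clear from above down to the slate-blue base at 14 mm above the worktop: a fingertip can be let down into it behind the plate
- bolt (a joint): steel bolt rod, 8 mm thick, across the mouth in front of the plate; blocks it. 0 = closed (rod's end 24 mm on the +x side of the carrier's centre line), 0.045 m = fully back, clear of the plate. Slides along the carrier's +x; stays where it is left; friction about 2 N. May start up to 6 mm back
- bolt_knob (a point): centre of the top of the bolt's upright round black knob, 99 mm above the worktop; the knob is 14 mm in diameter and reaches 26 mm down from here. Moves with the bolt; at bolt 0 it is at x = +74, y = -117 mm in the carrier. Around it and towards the mouth nothing is higher than 70 mm above the worktop (dropper bottle apart, over 50 mm away)
- coated_plate: square glass plate 100 x 100 mm, 4 mm thick, about 0.12 kg, with a white coating on top. Origin: centre of its underside, which rests on the ledges; axes as the carrier's; the lips leave it 1.2 mm of play at each side. It slides with slight friction (about 1 N, always under 2 N)
- coating: white layer with a few coloured bands on the plate's upper face, 90 x 90 mm, 1 mm thick (a bare glass margin of 5 mm all round), fixed to the plate; not to be touched. Origin: centre of its underside, 4 mm above the plate's origin
- plate_front (a point): middle of the plate's lower front edge (towards the mouth), 50 mm from the plate's origin along -y
- plate_rear (a point): middle of the plate's lower rear edge, 50 mm from the plate's origin along +y; push here. The gap between this edge and the rear stop is 80 to 115 mm at the start
- dropper_bottle: brown dropper bottle, 38 mm in diameter, 108 mm high, on the +x side of the carrier; origin at the centre of its underside; leave alone
- weighing_bottle: small glass weighing bottle with lid, 41 mm in diameter, 52 mm high, on the +x side of the carrier; origin at the centre of its underside; leave alone
- tweezers: steel tweezers lying on the worktop in front of the mouth, 131 x 14 x 9 mm, origin at the centre of the underside; leave alone
Not all that is in view belongs to the job. What is meant by the coated_plate is not yellow, and is the larger of those in its own colour.

How it is judged:
By the outcome, as a careful person would: the job done as asked, in the order asked, and still so for the second after the job is handed in, with the robot touching nothing.
It also fails if it takes over 38 s, if anything falls off the work surface, if the arm or the gripper's body presses on something with over 40 N, if the wrist force passes 120 N, or if a joint passes its speed limit or range.

ROBOT

A 6-joint arm with a two-finger parallel gripper is mounted at the origin on a cart in front of the work surface, level with it; the furniture and walls round the work are solid. World frame = base frame: x ahead of the robot, y to its left, z up, the work surface at z = 0. Lengths are in m, angles in degrees, forces in N, time in s.
With the tool pointing down it reaches from about 0.3 to 0.75 m from the base axis. Payload 8.5 kg.
Tool frame: the origin (TCP) lies between the finger pads; the fingertips stand 17 mm ahead of it and the grasp point (between the pads) lies 2 mm behind it; z points along the fingers, y is the direction in which the jaws open and shut (so a half turn about z gives the same grasp; the last joint's range is limited). The gripper opens to 85 mm and grips with 20 to 120 N. Pads are 22 mm wide; open, the fingers measure 114 mm over their backs; the gripper's body (76 mm by 85 mm) begins 54 mm behind the grasp point. The pads swing forward as they close: fully open they stand 13 mm farther back than shut.
Start: joints at [-12.336, 21.807, 74.336, -0, 83.858, -12.336], TCP at [0.55, 0, 0.248] pointing down, gripper open.
Joint ranges: [-178.18, 178.18], [-50.72, 133.34], [12.68, 142.11], [-81.47, 261.47], [9.98, 163.14], [-165.26, 165.26]. Speed limits (degrees/s): [136.94, 136.94, 180, 180, 180, 180].

INTERFACE

Orientations are given as a 3x3 rotation matrix whose columns are the frame's x, y, z axes.
In Python, from rig import readout, eyes, env gives the robot as it stands.
- The arm moves only by the tool arm_command, never from a script. Its argument "rows" is text: rows parted by semicolons, each of 7 numbers parted by spaces: the closure, from 0 (fully open) to 1 (shut), then the shift along the tool's x, y, z in mm, then the turn, a rotation vector about the tool's x, y, z in degrees. In form: grip dx dy dz rx ry rz; .... A call has 1 to 5 rows; each row shifts and turns the commanded pose from where the row before left it, along the tool's axes as they then stand; what a row does not reach is not made up. A row lasts 1/12 s, in which the tool goes at most 41.7 mm and 7.16 degrees, less where a joint would pass 70% of its speed; a pose out of reach is approached as far as the arm can. A call with a gripper value outside its range is refused whole. The fingers move at their own pace and stop on an object; "squeeze" is the grip in N (left out, the last holds). Time passes only in rows, so rows that do not move let the fingers close. It gives the time, the measured TCP pose, the force and the opening at its end, in the units of the state.
- readout.observe(): the state, without advancing time (a new reading comes with each control period).
- eyes.get_image(name): name is "scene" or "side" or "wrist"; returns the picture (480x640x3 uint8, red, green, blue); there is no depth.
- eyes.camera_model(name): a dict with "mtx" (3x3 intrinsics, pixels), "view" (4x4, takes a point from world to camera coordinates). Camera axes: x right, y up, looking along -z (the intrinsics and any distortion apply to the point x, -y, -z); pixel columns grow to the right and rows downward; lengths in m; the calibration is good to about 2 mm. A picture is of the moment at which its call begins: read the wrist's pose just before it. camera_model takes no time and is no camera call; for the wrist camera it gives the pose at the moment of the call.
- env.close_job(): hands the job in, once; it reports no verdict.
The state is a dict: "time_s": time; "q": joint angles; "qvel": joint speeds; "joint_efforts": joint torques, N m; "position": TCP position; "tool_rot": TCP orientation; "ft_force": force on the tool from outside, world axes, zero at the start; "wrist_torque": the same for the moment, N m; "grip_width": finger opening in m.
Only numpy, scipy, OpenCV 4.12 (cv2) and the standard library are available. Lean on these libraries where they do the work, as an engineer would, in place of code of your own. Each camera call takes 0.05 s, during which the arm holds its last target. There are 200 camera calls.

## Working session

There is one attempt and no reset: what is moved stays moved. The work goes in short steps, Python scripts to look and compute and a tool call to move; the robot and the scene stay as the last step left them, time stands still between calls to the robot, and variables do not carry over. Pictures are saved under pics/ and viewed, about 8 in all and at most 12, crops included, and the job is handed in when it is done.

Besides the shell and the picture viewer there is one more tool, called in YAML: its name, and indented under it one key for each argument. arm_command: Moves the arm, as the interface text tells. Its arguments: {"type":"object","properties":{"rows":{"type":"string"},"squeeze":{"type":"number"}},"required":["rows"]}

```bash
mkdir -p pics; ls; python3 - <<'E'
from rig import readout, eyes
import cv2
for n in ("scene","side","wrist"):
    cv2.imwrite(f"pics/{n}0.png",cv2.cvtColor(eyes.get_image(n),cv2.COLOR_RGB2BGR))
    m=eyes.camera_model(n);print(n,m)
s=readout.observe();print(s)
E
```

```text
pics
scene {'mtx': array([[522.32694336,   0.        , 318.86968084],
       [  0.        , 522.32694336, 237.83265627],
       [  0.        ,   0.        ,   1.        ]]), 'view': array([[ 0.48854703, -0.87246385, -0.01134157, -0.22095244],
       [ 0.61200481,  0.33337711,  0.71715397, -0.4166418 ],
       [-0.62190989, -0.35730454,  0.69682247, -0.53795454],
       [ 0.        ,  0.        ,  0.        ,  1.        ]])}
side {'mtx': array([[566.44744786,   0.        , 315.90926179],
       [  0.        , 566.44744786, 241.4604441 ],
       [  0.        ,   0.        ,   1.        ]]), 'view': array([[-0.90844194, -0.41746385,  0.02138166,  0.51077174],
       [ 0.25446657, -0.51171418,  0.8206067 , -0.19251564],
       [-0.33163234,  0.75091446,  0.57109322, -1.00461201],
       [ 0.        ,  0.        ,  0.        ,  1.        ]])}
wrist {'mtx': array([[417.70265868,   0.        , 317.72921011],
       [  0.        , 417.70265868, 233.44171135],
       [  0.        ,   0.        ,   1.        ]]), 'view': array([[ 9.99998956e-01, -9.65995056e-04, -1.07484119e-03,
        -5.497
[... 367 characters left out ...]
       8.38578122e+01, -1.23342118e+01]), 'qvel': array([-0.04140285, -0.0259042 , -0.14258795,  0.08187399,  0.04477532,
        0.06087944]), 'joint_efforts': array([ 1.94521621e-03, -4.48624384e+01, -2.31344014e+01, -1.86937300e-04,
        3.77541786e-03, -1.65174959e-05]), 'position': array([5.49805835e-01, 4.22782747e-05, 2.47865349e-01]), 'tool_rot': array([[ 3.47625593e-05,  9.99999443e-01, -1.05523721e-03],
       [ 9.99999968e-01, -3.44973916e-05,  2.51304434e-04],
       [ 2.51267891e-04, -1.05524591e-03, -9.99999412e-01]]), 'ft_force': array([ 0.87493205, -1.68396598,  0.74477243]), 'wrist_torque': array([ 0.05745562, -0.00697517,  0.02669876]), 'grip_width': 0.08575455543634018}
```

View pics/scene0.png

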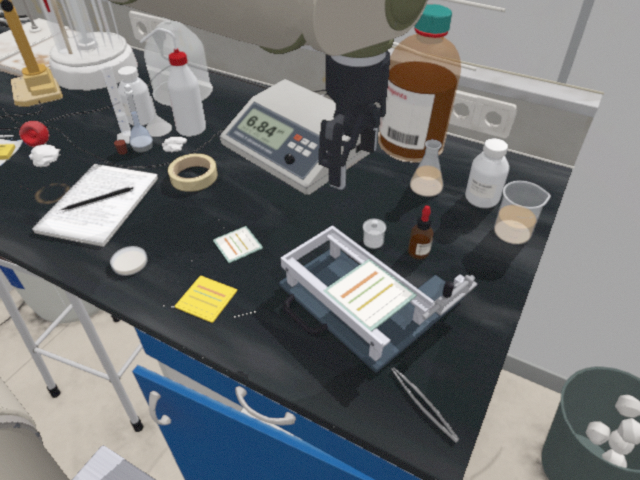

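View pics/side0.png

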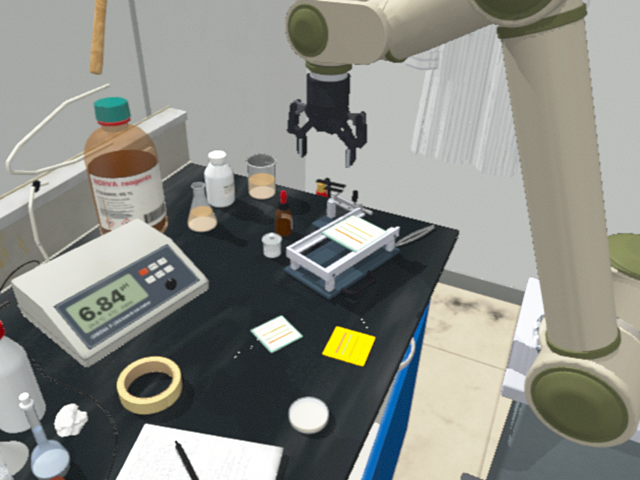

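View pics/wrist0.png

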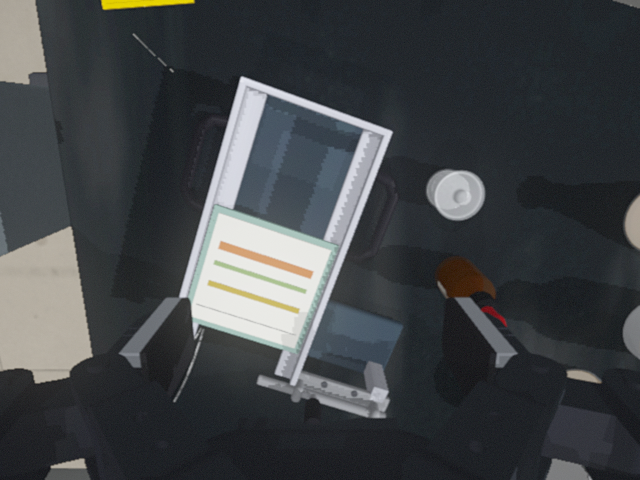

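The scene view shows the white plate in the carrier at (370,292), a smaller white plate at (238,243) and a yellow one at (205,298). The carrier's plate is the one meant: it isn't yellow and it's the larger of the two white ones. The wrist view shows the carrier's rear corners at (244,77) and (392,131). The plate is at (260,280) and the bolt is around (310,395). I'll confirm these with an enlarged crop.

```bash
python3 - <<'E'
import cv2,numpy as np
w=cv2.imread('pics/wrist0.png')[60:430,170:410]; s=cv2.imread('pics/scene0.png')[215:375,265:485]
w=cv2.resize(w,None,fx=1.6,fy=1.6,interpolation=cv2.INTER_CUBIC); s=cv2.resize(s,None,fx=1.88,fy=1.88,interpolation=cv2.INTER_CUBIC)
c=np.zeros((600,800,3),np.uint8); c[:w.shape[0],:w.shape[1]]=w; c[:s.shape[0],385:385+s.shape[1]]=s[:, :415]
cv2.imwrite('pics/crop1.png',c)
E
```

```text
(no output)
```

View pics/crop1.png

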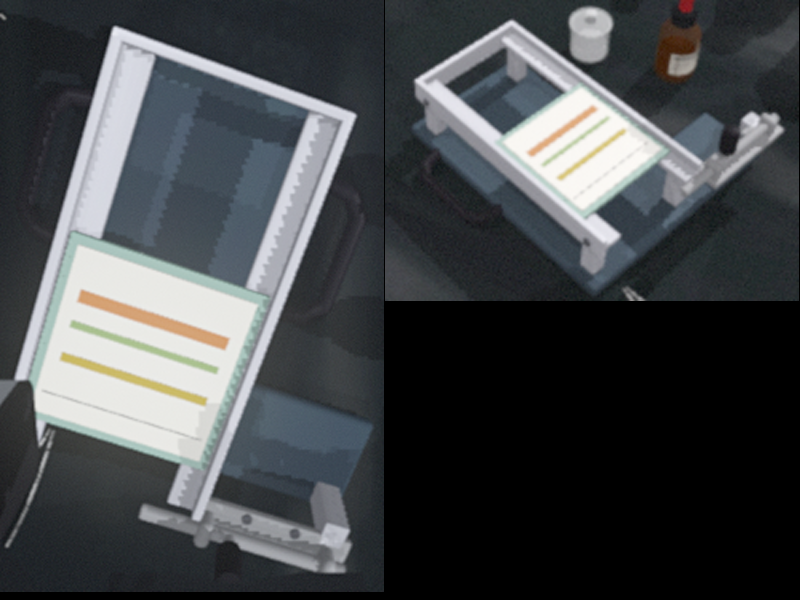

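The crop confirms the plate: white coating with coloured bands and a bare green glass margin, lying on the ledges. Its glass corners in wrist pixels are about (215,204), (338,245), (297,352) and (192,318). The knob is at about (312,405) in the wrist view and (449,282) in the scene view. The rear stop is at (241,77)–(392,133).

```bash
cat > h.py <<'E'
import numpy as np
from rig import readout, eyes
def ray(m,px):
    K,V=np.array(m['mtx']),np.array(m['view']); R,t=V[:3,:3],V[:3,3]
    d=np.linalg.inv(K)@[px[0],px[1],1]; d=R.T@(d*[1,-1,-1]); return -R.T@t,d
def onz(m,px,z):
    o,d=ray(m,px); return o+d*(z-o[2])/d[2]
def proj(m,p):
    V=np.array(m['view']); c=V[:3,:3]@p+V[:3,3]; u=np.array(m['mtx'])@(c*[1,-1,-1]); return u[:2]/u[2]
E
python3 - <<'E'
from h import *
np.set_printoptions(precision=4,suppress=True)
w,s,d=[eyes.camera_model(n) for n in('wrist','scene','side')]
P=np.array([onz(w,p,.064)[:2] for p in((215,204.4),(338,245),(297,352.5),(192.5,318))]);print('plate',P,P.mean(0))
for a,b in((0,1),(3,2),(3,0),(2,1)): v=P[b]-P[a];print(np.linalg.norm(v),np.degrees(np.arctan2(v[1],v[0])))
C=[onz(w,p,.068)[:2] for p in((240.6,77),(391.9,133),(292,385))];print('carrier',C)
for a,b in((0,1),(2,1)): v=C[b]-C[a];print(np.linalg.norm(v),np.degrees(np.arctan2(v[1],v[0])))
f=lambda u,v:(265+(u-385)/1.88,215+v/1.88)
S=[onz(s,f(*p),.068)[:2] for p in((511,21),(416,80),(703,180),(607,250))];print('scene carrier rear+x,rear-x,mouth+x,mouth-x',S)
S=[onz(s,f(*p),.064)[:2] for p in((577,84),(497,140),(586,218),(668,152))];print('scene plate',S,np.mean(S,0))
print('knob',onz(s,(449,281.5),.099),onz(w,(312.5,402),.099))
E
```

```text
plate [[ 0.4723  0.0054]
 [ 0.5655 -0.0267]
 [ 0.5325 -0.1203]
 [ 0.4478 -0.0887]] [ 0.5045 -0.0576]
0.09857758449264052 -18.987911076771457
0.09037245230964121 -20.480479903814047
0.09724870437467127 75.38870362726772
0.09932242335208084 70.54220041596517
carrier [array([0.4969, 0.0954]), array([0.6027, 0.0578]), array([ 0.528 , -0.1487])]
0.11236405664907759 -19.554323680807133
0.21961948672696072 70.11649909078176
scene carrier rear+x,rear-x,mouth+x,mouth-x [array([0.6021, 0.0575]), array([0.4987, 0.0935]), array([ 0.5145, -0.1569]), array([ 0.421 , -0.1185])]
scene plate [array([ 0.5634, -0.0269]), array([0.4765, 0.0028]), array([ 0.4419, -0.0922]), array([ 0.5308, -0.1222])] [ 0.5032 -0.0596]
knob [ 0.5499 -0.1617  0.099 ] [ 0.5458 -0.1418  0.099 ]
```

arm_command:
  rows: "1 0 0 0 0 0 6.6; 1 0 0 0 0 0 6.6; 1 0 0 0 0 0 6.6; 1 -39 6 20 0 0 0; 1 -39 6 20 0 0 0"
  squeeze: 30

```text
time_s: 0.57
position: [0.5359, -0.0726, 0.2107]
tool_rot: [[0.336, 0.942, 0.002], [0.942, -0.336, -0.001], [0.0, 0.002, -1.0]]
ft_force: [1.4, -1.1, -0.5]
grip_width: 0.0257
```

arm_command:
  rows: "1 -39 6 20 0 0 0; 1 -38 5 20 0 0 0; 1 0 0 20 0 0 0; 1 0 0 0 0 0 0; 1 0 0 0 0 0 0"

```text
time_s: 0.98
position: [0.5204, -0.1453, 0.1522]
tool_rot: [[0.339, 0.941, -0.002], [0.941, -0.339, 0.001], [0.001, -0.002, -1.0]]
ft_force: [-0.8, 0.5, 0.4]
grip_width: 0.0001
```

```bash
python3 - <<'E'
from h import *
import cv2
s=readout.observe();print(s['time_s'],s['position'],s['tool_rot'].round(3),s['ft_force'],s['grip_width'])
W=eyes.get_image('wrist')[:,:,::-1]; S=eyes.get_image('scene')[:,:,::-1];cv2.imwrite('pics/w1.png',W);cv2.imwrite('pics/s1.png',S)
c=np.zeros((600,800,3),np.uint8);c[:300,:400]=cv2.resize(W,(400,300))
c[:300,400:]=cv2.resize(S[180:330,340:540],(400,300));c[300:,:800]=0
D=eyes.get_image('side')[:,:,::-1];c[300:600,:400]=cv2.resize(D[140:290,270:470],(400,300));cv2.imwrite('pics/c2.png',c)
E
```

```text
0.9833 [ 0.52043884 -0.14529946  0.15217139] [[ 0.339  0.941 -0.002]
 [ 0.941 -0.339  0.001]
 [ 0.001 -0.002 -1.   ]] [-0.83332972  0.50427697  0.41059792] 8.95051557845103e-05
```

View pics/c2.png

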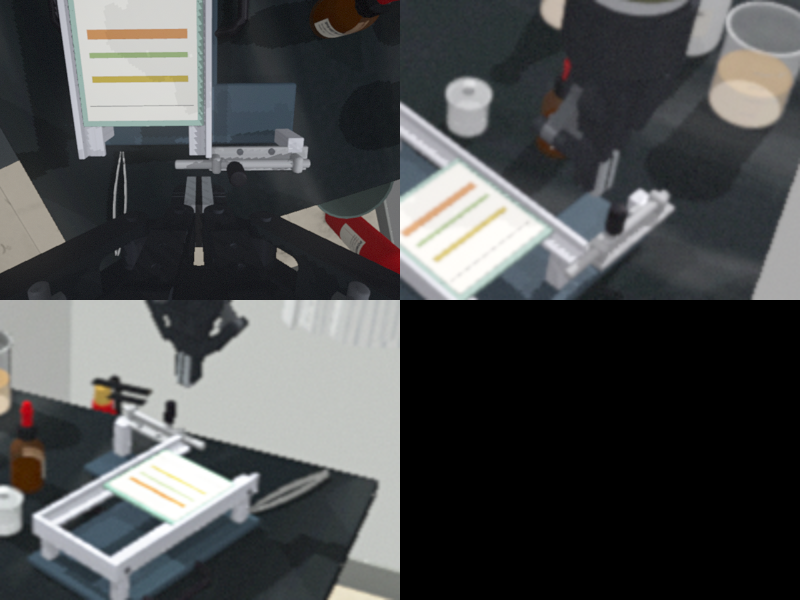

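```bash
python3 - <<'E'
from h import *
np.set_printoptions(precision=4,suppress=True)
w,s,d=[eyes.camera_model(n) for n in('wrist','scene','side')]
C=np.array([.5128,-.0275]);a=np.radians(-19.8);u=np.array([np.cos(a),np.sin(a)]);v=np.array([-u[1],u[0]])
car=lambda p:((p[:2]-C)@u,(p[:2]-C)@v)
for n,m,p,z in(('knob w',w,(379,272),.099),('knob s',s,(340+(617-400)/2,180+205/2),.099),('knob side',d,(270+170/2,140+(402-300)/2),.099),
 ('tipL',w,(186*1.6,178*1.6),.135),('tipR',w,(212*1.6,178*1.6),.135),
 ('mouth-x outer lip',w,(80*1.6,157*1.6),.06),('mouth ledge in -x',w,(105*1.6,155*1.6),.06),('plate FL',w,(83*1.6,124*1.6),.064),('plate FR',w,(205*1.6,122*1.6),.064),
 ('rod end',w,(177*1.6,165*1.6),.06),('dropper',s,(421,255),0)):
    q=onz(m,p,z);print(n,q[:2],np.array(car(q)))
print(np.array(car(readout.observe()['position'])))
E
```

```text
knob w [ 0.548  -0.1548] [ 0.0762 -0.1079]
knob s [ 0.5478 -0.1617] [ 0.0784 -0.1144]
knob side [ 0.545  -0.1644] [ 0.0767 -0.1179]
tipL [ 0.5172 -0.1347] [ 0.0405 -0.0994]
tipR [ 0.5317 -0.14  ] [ 0.0559 -0.0994]
mouth-x outer lip [ 0.4223 -0.1122] [-0.0565 -0.1103]
mouth ledge in -x [ 0.4438 -0.1179] [-0.0343 -0.1085]
plate FL [ 0.4399 -0.0864] [-0.0486 -0.0801]
plate FR [ 0.5366 -0.1193] [ 0.0535 -0.0783]
rod end [ 0.5001 -0.1481] [ 0.0289 -0.1178]
dropper [ 0.676  -0.0828] [0.1723 0.0032]
[ 0.0479 -0.1074]
```

arm_command:
  rows: "1 -9 -1 0 0 0 0; 1 0 0 20 0 0 0; 1 0 0 20 0 0 0; 1 0 0 17 0 0 0; 1 0 0 0 0 0 0"

```text
time_s: 1.55
position: [0.5156, -0.1531, 0.0935]
tool_rot: [[0.338, 0.941, -0.004], [0.941, -0.338, 0.002], [0.001, -0.004, -1.0]]
ft_force: [-1.2, 0.3, -0.2]
grip_width: 0.0003
```

arm_command:
  rows: "1 0 5 0 0 0 0; 1 0 5 0 0 0 0; 1 0 5 0 0 0 0; 1 0 5 0 0 0 0; 1 0 0 0 0 0 0"

```text
time_s: 1.97
position: [0.5368, -0.161, 0.0964]
tool_rot: [[0.339, 0.941, 0.002], [0.941, -0.339, -0.001], [-0.0, 0.002, -1.0]]
ft_force: [-0.4, 0.1, 0.3]
grip_width: -0.0001
```

arm_command:
  rows: "1 0 5 0 0 0 0; 1 0 5 0 0 0 0; 1 0 5 0 0 0 0; 1 0 5 0 0 0 0; 1 0 0 0 0 0 0"

```text
time_s: 2.38
position: [0.5554, -0.1676, 0.0955]
tool_rot: [[0.339, 0.941, 0.001], [0.941, -0.339, -0.0], [-0.0, 0.001, -1.0]]
ft_force: [-1.0, -0.6, 0.0]
grip_width: 0.0002
```

arm_command:
  rows: "1 0 3 0 0 0 0; 1 0 3 0 0 0 0; 1 0 2 0 0 0 0; 1 0 0 0 0 0 0"

```text
time_s: 2.72
position: [0.5622, -0.17, 0.0955]
tool_rot: [[0.339, 0.941, 0.0], [0.941, -0.339, -0.0], [0.0, 0.0, -1.0]]
ft_force: [0.5, 1.4, -0.1]
grip_width: 0.0001
```

```bash
python3 - <<'E'
from h import *
import cv2
W=eyes.get_image('wrist')[:,:,::-1]; S=eyes.get_image('scene')[:,:,::-1]
c=np.zeros((300,800,3),np.uint8);c[:300,:400]=cv2.resize(W[180:420,200:520],(400,300))
c[:300,400:]=cv2.resize(S[200:320,380:540],(400,300));cv2.imwrite('pics/c3.png',c)
E
```

```text
(no output)
```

View pics/c3.png

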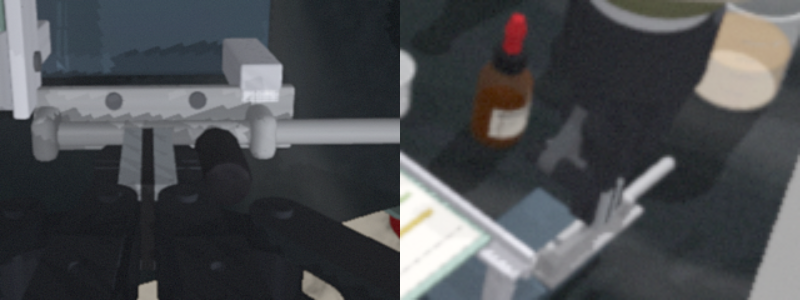

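The wrist crop shows the finger against the knob and the rod drawn back to the left guide. The knob is still a few mm short of the right guide, so I'll keep pushing until the force rises.

arm_command:
  rows: "1 0 3 0 0 0 0; 1 0 3 0 0 0 0; 1 0 0 0 0 0 0"

```text
time_s: 3.07
position: [0.5673, -0.1718, 0.0954]
tool_rot: [[0.339, 0.941, -0.002], [0.941, -0.339, 0.001], [0.0, -0.002, -1.0]]
ft_force: [-3.3, 1.4, 1.5]
grip_width: -0.0001
```

arm_command:
  rows: "1 0 2 0 0 0 0; 1 0 1 0 0 0 0; 1 0 0 0 0 0 0"

```text
time_s: 3.32
position: [0.5679, -0.172, 0.0954]
tool_rot: [[0.338, 0.941, -0.007], [0.941, -0.338, 0.003], [-0.0, -0.008, -1.0]]
ft_force: [-14.3, 3.6, 7.9]
grip_width: 0.0002
```

The force rose to about 15 N with the finger no longer advancing, so the bolt is against its stop. I'll back off, lift, and cross to behind the plate.

arm_command:
  rows: "1 0 -6 0 0 0 0; 1 0 0 -30 0 0 0; 1 0 0 -30 0 0 0; 1 29 -16 0 0 0 0; 1 29 -16 0 0 0 0"

```text
time_s: 3.73
position: [0.5553, -0.1063, 0.1572]
tool_rot: [[0.341, 0.94, 0.005], [0.94, -0.341, -0.002], [-0.0, 0.005, -1.0]]
ft_force: [1.3, 0.4, -1.1]
grip_width: 0.0001
```

arm_command:
  rows: "1 29 -16 0 0 0 0; 1 29 -16 0 0 0 0; 1 29 -16 0 0 0 0; 1 28 -15 0 0 0 0; 1 0 0 0 0 0 0"

```text
time_s: 4.15
position: [0.5331, 0.0285, 0.1559]
tool_rot: [[0.335, 0.942, 0.001], [0.942, -0.335, 0.001], [0.001, 0.0, -1.0]]
ft_force: [-0.3, -0.6, 0.0]
grip_width: 0.0
```

```bash
python3 - <<'E'
from h import *
import cv2
s=readout.observe();print(s['time_s'],s['position'],s['ft_force'],s['tool_rot'].round(3)); p=s['position']
C=np.array([.5128,-.0275]);a=np.radians(-19.8);u=np.array([np.cos(a),np.sin(a)]);v=np.array([-u[1],u[0]])
print((p[:2]-C)@u,(p[:2]-C)@v)
W=eyes.get_image('wrist')[:,:,::-1]; S=eyes.get_image('scene')[:,:,::-1]
c=np.zeros((300,800,3),np.uint8);c[:300,:400]=cv2.resize(W,(400,300))
c[:300,400:]=cv2.resize(S[200:380,270:510],(400,300));cv2.imwrite('pics/c4.png',c)
E
```

```text
4.15 [0.53314236 0.02853105 0.15588373] [-0.27930566 -0.5611209   0.03290809] [[ 0.335  0.942  0.001]
 [ 0.942 -0.335  0.001]
 [ 0.001  0.    -1.   ]]
0.00015989711425703598 0.05960927205185159
```

View pics/c4.png

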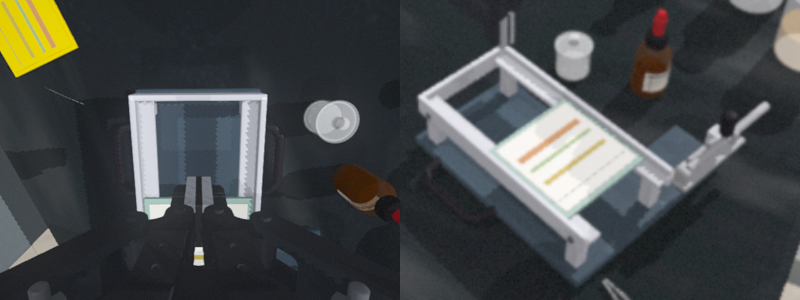

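The bolt is fully back, with the rod clear of the mouth. The finger is centred over the gap behind the plate, whose rear edge is at about y=+19 mm. I'll lower it.

arm_command:
  rows: "1 0 0 25 0 0 0; 1 0 0 25 0 0 0; 1 0 0 25 0 0 0; 1 0 0 15 0 0 0; 1 0 0 0 0 0 0"

```text
time_s: 4.67
position: [0.5331, 0.0229, 0.0627]
tool_rot: [[0.34, 0.94, -0.005], [0.94, -0.34, 0.001], [-0.001, -0.005, -1.0]]
ft_force: [-0.3, 0.9, -0.3]
grip_width: 0.0003
```

arm_command:
  rows: "1 -8 0 0 0 0 0; 1 -8 0 0 0 0 0; 1 -5 0 0 0 0 0; 1 -3 0 0 0 0 0; 1 0 0 0 0 0 0"

```text
time_s: 5.08
position: [0.5259, 0.0005, 0.0663]
tool_rot: [[0.34, 0.94, 0.001], [0.94, -0.34, -0.0], [0.0, 0.001, -1.0]]
ft_force: [0.3, -0.2, -0.8]
grip_width: -0.0001
```

arm_command:
  rows: "1 -4 0 0 0 0 0; 1 -4 0 0 0 0 0; 1 -4 0 0 0 0 0; 1 -4 0 0 0 0 0; 1 -4 0 0 0 0 0"

```text
time_s: 5.5
position: [0.5191, -0.0176, 0.0657]
tool_rot: [[0.339, 0.941, 0.0], [0.941, -0.339, 0.0], [0.0, 0.0, -1.0]]
ft_force: [0.6, 1.7, 2.2]
grip_width: -0.0001
```

arm_command:
  rows: "1 -4 0 0 0 0 0; 1 -4 0 0 0 0 0; 1 -4 0 0 0 0 0; 1 -4 0 0 0 0 0; 1 0 0 0 0 0 0"

```text
time_s: 5.92
position: [0.5133, -0.0332, 0.0654]
tool_rot: [[0.339, 0.941, -0.0], [0.941, -0.339, -0.0], [-0.0, -0.0, -1.0]]
ft_force: [0.3, -0.6, -0.0]
grip_width: -0.0002
```

```bash
python3 - <<'E'
from h import *
import cv2
s=readout.observe();print(s['time_s'],s['position'],s['ft_force']); p=s['position']
C=np.array([.5128,-.0275]);a=np.radians(-19.8);u=np.array([np.cos(a),np.sin(a)]);v=np.array([-u[1],u[0]])
print((p[:2]-C)@u,(p[:2]-C)@v)
W=eyes.get_image('side')[:,:,::-1]; S=eyes.get_image('scene')[:,:,::-1]
c=np.zeros((300,800,3),np.uint8);c[:300,:400]=cv2.resize(W[170:320,270:470],(400,300))
c[:300,400:]=cv2.resize(S[200:380,270:510],(400,300));cv2.imwrite('pics/c5.png',c)
E
```

```text
5.9167 [ 0.51331548 -0.03316881  0.06544461] [ 0.28971886 -0.56203475 -0.03871305]
0.002405243998286254 -0.005159059302645962
```

View pics/c5.png

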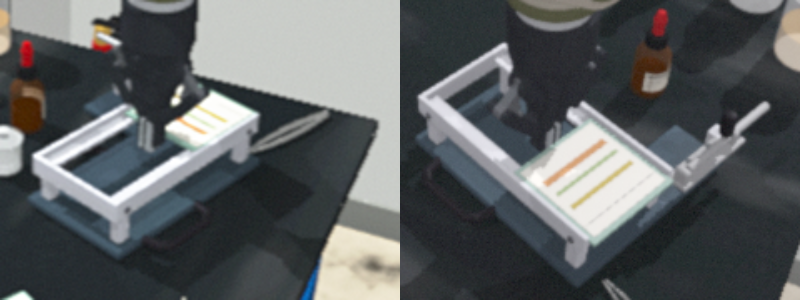

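The plate is sliding flat. Its front corners are at scene (387,346) and (435,309), about level with the mouth. Next I'll measure how far is left to push.

```bash
python3 - <<'E'
from h import *
s=eyes.camera_model('scene')
C=np.array([.5128,-.0275]);a=np.radians(-19.8);u=np.array([np.cos(a),np.sin(a)]);v=np.array([-u[1],u[0]])
for n,p,z in(('FL',(387,346.4),.064),('FR',(435,309),.064),('RL',(270+119*.6,200+172*.6),.064),('RR',(270+191*.6,200+118*.6),.064),('mouth lip -x outer top',(270+202*.6,200+236*.6),.068)):
    q=onz(s,p,z)[:2]-C;print(n,q@u,q@v)
E
```

```text
FL -0.04756033544244842 -0.11677791864895416
FR 0.05164480439542373 -0.11827346984669106
RL -0.043281799620607506 -0.020017888266280304
RR 0.05099369584658965 -0.0174085183337084
mouth lip -x outer top -0.0397889790224618 -0.11684816773235449
```

arm_command:
  rows: "1 -4 0 0 0 0 0; 1 -4 0 0 0 0 0; 1 -3 0 0 0 0 0; 1 -2 0 0 0 0 0; 1 -2 0 0 0 0 0"

```text
time_s: 6.43
position: [0.5084, -0.0468, 0.0655]
tool_rot: [[0.339, 0.941, -0.0], [0.941, -0.339, 0.0], [0.0, -0.0, -1.0]]
ft_force: [0.1, 0.3, -0.0]
grip_width: -0.0002
```

arm_command:
  rows: "1 -1 0 0 0 0 0; 1 0 0 0 0 0 0; 1 10 0 0 0 0 0; 1 15 0 0 0 0 0; 1 0 0 0 0 0 0"

```text
time_s: 6.85
position: [0.5172, -0.0219, 0.0656]
tool_rot: [[0.337, 0.941, 0.0], [0.941, -0.337, 0.0], [0.0, 0.0, -1.0]]
ft_force: [-0.0, -0.2, 0.4]
grip_width: -0.0
```

arm_command:
  rows: "1 0 0 -25 0 0 0; 1 0 0 -30 0 0 0; 1 0 0 -30 0 0 0; 1 0 0 -15 0 0 0; 1 -20 0 0 0 0 0"

```text
time_s: 7.27
position: [0.5117, -0.0413, 0.1691]
tool_rot: [[0.336, 0.942, 0.007], [0.942, -0.336, -0.002], [0.001, 0.007, -1.0]]
ft_force: [0.1, -0.5, 0.1]
grip_width: -0.0001
```

arm_command:
  rows: "1 -30 0 -5 0 0 0; 1 -30 0 -5 0 0 0; 1 -30 0 -5 0 0 0; 1 -20 0 0 0 0 0; 1 0 0 0 0 0 0"

```text
time_s: 7.68
position: [0.4719, -0.149, 0.1808]
tool_rot: [[0.342, 0.94, 0.0], [0.94, -0.342, -0.001], [-0.001, 0.001, -1.0]]
ft_force: [-0.3, 0.5, -0.1]
grip_width: 0.0002
```

```bash
python3 - <<'E'
from h import *
import cv2
s=readout.observe();print(s['time_s'],s['position'])
m=eyes.camera_model('wrist');np.save('wm.npy',m['view'])
W=eyes.get_image('wrist')[:,:,::-1]; S=eyes.get_image('scene')[:,:,::-1];cv2.imwrite('pics/w6.png',W)
c=np.zeros((600,800,3),np.uint8);c[:480,:400]=cv2.resize(W[:,100:420],(400,600))[:480] if 0 else cv2.resize(W[40:424,100:420],(400,480))
c[:300,400:]=cv2.resize(S[220:400,290:530],(400,300));cv2.imwrite('pics/c6.png',c)
E
```

```text
7.6833 [ 0.47194139 -0.14897682  0.18080862]
```

View pics/c6.png

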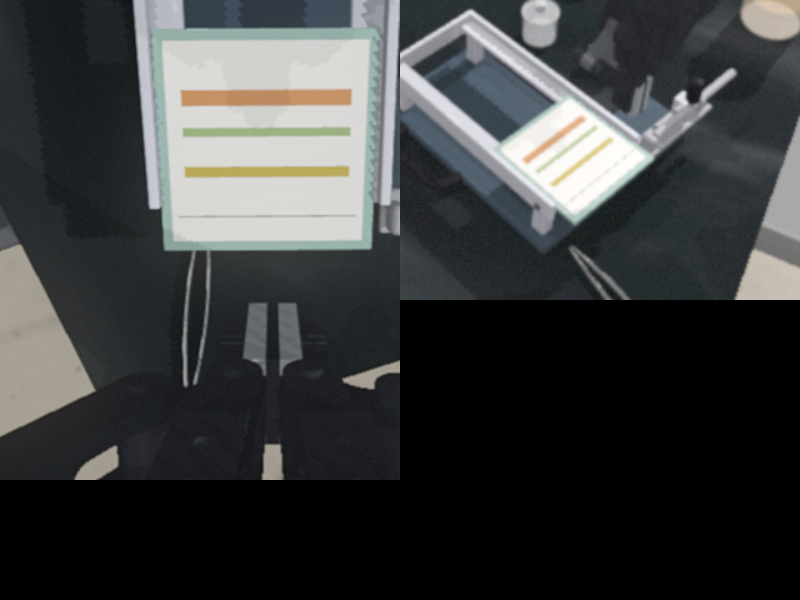

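The plate lies flat and sticks out past the mouth. In the wrist crop its front edge is at row ~243, the lip ends are at ~207 and its rear edge is at ~30.

```bash
python3 - <<'E'
from h import *
m=eyes.camera_model('wrist')
C=np.array([.5128,-.0275]);a=np.radians(-19.8);u=np.array([np.cos(a),np.sin(a)]);v=np.array([-u[1],u[0]])
for n,p,z in(('lipL end',(153,209),.068),('lipR end',(386,205),.068),('FLtop',(164,245),.064),('FRtop',(371,245),.064),('RL',(155,30),.064),('RR',(377,30),.064)):
    q=onz(m,(100+p[0]/1.25,40+p[1]/1.25),z)[:2]-C;print(n,q@u,q@v)
E
```

```text
lipL end -0.053050585454565535 -0.10733595700045928
lipR end 0.05528900300196795 -0.10567393508832487
FLtop -0.049783716206173736 -0.12586591376406925
FRtop 0.050028172301768634 -0.1260781668367507
RL -0.048181918537376675 -0.029125181680870714
RR 0.048002541833145715 -0.029335530235747004
```

Plate length reads 97 mm here instead of 100, so I'll refine the overhang with sub-pixel edge profiles, measured relative to the lip ends.

```bash
python3 - <<'E'
from h import *
import cv2
m=eyes.camera_model('wrist');g=cv2.GaussianBlur(cv2.cvtColor(cv2.imread('pics/w6.png'),cv2.COLOR_BGR2GRAY),(3,3),0).astype(float)
C=np.array([.5128,-.0275]);a=np.radians(-19.8);u=np.array([np.cos(a),np.sin(a)]);v=np.array([-u[1],u[0]])
def edges(c,r0,r1):
    p=g[r0:r1,c-1:c+2].mean(1);d=np.diff(p);return [(r0+i+.5,round(d[i])) for i in range(len(d)) if abs(d[i])>12]
for c in (218,220,222,224,408,410,412): print('lip',c,edges(c,180,225))
for c in (250,300,350): print('front',c,edges(c,215,248)); print('rear',c,edges(c,50,80))
V=np.array(m['view']);o=-V[:3,:3].T@V[:3,3];print('cam',(o[:2]-C)@u,(o[:2]-C)@v,o[2])
for z in (.060,.064,.068): print(z,[(r,round(float((onz(m,(300,r),z)[:2]-C)@v*1e3),1)) for r in(62,64,66,200,205,210,234,236,238,240)])
cv2.imwrite('pics/d.png',np.hstack([cv2.resize(cv2.imread('pics/w6.png')[180:255,200:300],(400,300),interpolation=0),cv2.resize(cv2.imread('pics/w6.png')[180:255,340:440],(400,300),interpolation=0)]))
E
```

```text
lip 218 [(206.5, -13)]
lip 220 [(205.5, -25), (206.5, -45), (207.5, -38)]
lip 222 [(205.5, -27), (206.5, -59), (207.5, -52), (208.5, -15)]
lip 224 [(205.5, -27), (206.5, -61), (207.5, -54), (208.5, -15)]
lip 408 [(202.5, -18), (203.5, -39), (204.5, -33), (220.5, 13), (221.5, 16)]
lip 410 [(202.5, -22), (203.5, -40), (204.5, -32)]
lip 412 [(202.5, -16), (203.5, -23), (204.5, -13)]
front 250 [(231.5, -16), (232.5, -23), (233.5, -13), (238.5, -16), (239.5, -39), (240.5, -39), (241.5, -16)]
rear 250 [(60.5, 12), (61.5, 39), (62.5, 42), (63.5, 15), (71.5, 15), (72.5, 16)]
front 300 [(231.5, -14), (232.5, -18), (238.5, -21), (239.5, -47), (240.5, -40)]
rear 300 [(60.5, 12), (61.5, 38), (62.5, 42), (63.5, 18), (71.5, 18)]
front 350 [(231.5, -15), (232.5, -17), (238.5, -31), (239.5, -44), (240.5, -28)]
rear 350 [(60.5, 16), (61.5, 33), (62.5, 29), (70.5, 13), (71.5, 19)]
cam 0.002555573329516757 -0.05801742776447912 0.30642030890641303
0.06 [(62, -27.7), (64, -28.7), (66, -29.8), (200, -104.7), (205, -107.7), (210, -110.8), (234, -125.8), (236, -127.1), (238, -128.3), (240, -129.6)]
0.064 [(62, -28.2), (64, -29.2), (66, -30.2), (200, -103.9), (205, -106.9), (210, -110.0), (234, -124.7), (236, -126.0), (238, -127.2), (240, -128.5)]
0.068 [(62, -28.7), (64, -29.7), (66, -30.7), (200, -103.2), (205, -106.1), (210, -109.1), (234, -123.6), (236, -124.8), (238, -126.1), (240, -127.3)]
```

View pics/d.png

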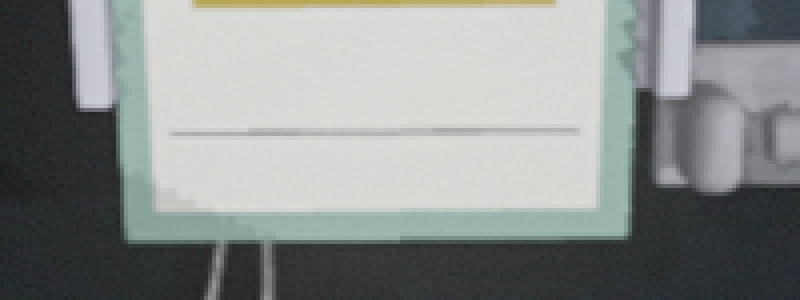

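The plate's length now reads 100.1 mm. The overhang is about 21–22 mm, so it needs about 3.5 mm more. I'll go back over it to behind the rear edge.

arm_command:
  rows: "1 33 -0.5 0 0 0 0; 1 34 -0.5 0 0 0 0; 1 34 -0.5 0 0 0 0; 1 34 -0.5 0 0 0 0; 1 0 0 0 0 0 0"

```text
time_s: 8.2
position: [0.5173, -0.0126, 0.1804]
tool_rot: [[0.333, 0.943, 0.0], [0.943, -0.333, 0.002], [0.002, -0.0, -1.0]]
ft_force: [-0.7, -0.3, -1.4]
grip_width: 0.0001
```

arm_command:
  rows: "1 5 0 0 0 0 0; 1 0 0 0 0 0 0; 1 0 0 0 0 0 0"

```text
time_s: 8.45
position: [0.5181, -0.0139, 0.1804]
tool_rot: [[0.339, 0.941, -0.0], [0.941, -0.339, -0.0], [-0.0, -0.0, -1.0]]
ft_force: [-0.2, 0.4, 0.6]
grip_width: -0.0001
```

arm_command:
  rows: "1 0 0 30 0 0 0; 1 0 0 30 0 0 0; 1 0 0 30 0 0 0; 1 0 0 25 0 0 0; 1 0 0 0 0 0 0"

```text
time_s: 8.87
position: [0.5159, -0.0143, 0.0617]
tool_rot: [[0.34, 0.94, -0.008], [0.94, -0.34, 0.002], [-0.001, -0.008, -1.0]]
ft_force: [-0.9, 0.3, -0.5]
grip_width: -0.0001
```

arm_command:
  rows: "1 -8 0 0 0 0 0; 1 -8 0 0 0 0 0; 1 -8 0 0 0 0 0; 1 -5 0 0 0 0 0; 1 -3 0 0 0 0 0"

```text
time_s: 9.28
position: [0.5074, -0.0452, 0.0666]
tool_rot: [[0.34, 0.94, 0.002], [0.941, -0.34, -0.001], [-0.0, 0.002, -1.0]]
ft_force: [-0.1, -0.7, -0.7]
grip_width: 0.0003
```

arm_command:
  rows: "1 -2 0 0 0 0 0; 1 0 0 0 0 0 0; 1 0 0 0 0 0 0; 1 0 0 0 0 0 0"

```text
time_s: 9.62
position: [0.5067, -0.0457, 0.0656]
tool_rot: [[0.338, 0.941, 0.0], [0.941, -0.338, -0.0], [0.0, 0.0, -1.0]]
ft_force: [0.4, -0.4, 0.3]
grip_width: -0.0002
```

arm_command:
  rows: "1 -2 0 0 0 0 0; 1 -1.5 0 0 0 0 0; 1 -1 0 0 0 0 0; 1 -1 0 0 0 0 0; 1 0 0 0 0 0 0"

```text
time_s: 10.03
position: [0.5048, -0.0512, 0.0655]
tool_rot: [[0.339, 0.941, -0.0], [0.941, -0.339, -0.0], [-0.0, -0.0, -1.0]]
ft_force: [0.0, 0.0, -0.1]
grip_width: 0.0003
```

arm_command:
  rows: "1 0 0 0 0 0 0; 1 12 0 0 0 0 0; 1 15 0 0 0 0 0; 1 5 0 0 0 0 0; 1 0 0 0 0 0 0"

```text
time_s: 10.45
position: [0.5159, -0.0196, 0.0655]
tool_rot: [[0.337, 0.942, 0.0], [0.942, -0.337, 0.0], [0.0, 0.0, -1.0]]
ft_force: [-0.5, -0.2, -0.2]
grip_width: -0.0
```

arm_command:
  rows: "1 0 0 -25 0 0 0; 1 0 0 -30 0 0 0; 1 0 0 -30 0 0 0; 1 0 0 -30 0 0 0; 1 -25 0 0 0 0 0"

```text
time_s: 10.87
position: [0.5096, -0.0432, 0.1859]
tool_rot: [[0.336, 0.942, 0.01], [0.942, -0.336, -0.002], [0.001, 0.01, -1.0]]
ft_force: [0.0, -0.5, 0.1]
grip_width: -0.0003
```

arm_command:
  rows: "1 -33 0 0 0 0 0; 1 -33 0 0 0 0 0; 1 -33 0 0 0 0 0; 1 -25 0 0 0 0 0; 1 0 0 0 0 0 0"

```text
time_s: 11.28
position: [0.4639, -0.1648, 0.1805]
tool_rot: [[0.342, 0.94, -0.0], [0.94, -0.342, -0.001], [-0.001, 0.0, -1.0]]
ft_force: [0.4, 0.5, -0.2]
grip_width: 0.0001
```

arm_command:
  rows: "1 0 0 0 0 0 0; 1 0 0 0 0 0 0; 1 0 0 0 0 0 0"

```text
time_s: 11.53
position: [0.4653, -0.1603, 0.1805]
tool_rot: [[0.338, 0.941, -0.0], [0.941, -0.338, 0.0], [0.0, -0.0, -1.0]]
ft_force: [-0.2, 0.7, 0.4]
grip_width: 0.0
```

```bash
python3 - <<'E'
from h import *
import cv2
s=readout.observe();print(s['time_s'],s['position'],s['tool_rot'][1])
m=eyes.camera_model('wrist')
W=eyes.get_image('wrist')[:,:,::-1]; S=eyes.get_image('scene')[:,:,::-1];cv2.imwrite('pics/w7.png',W)
c=np.zeros((480,800,3),np.uint8);c[:480,:400]=cv2.resize(W[40:424,100:420],(400,480))
c[:300,400:]=cv2.resize(S[220:400,290:530],(400,300));cv2.imwrite('pics/c7.png',c)
g=cv2.GaussianBlur(cv2.cvtColor(W,cv2.COLOR_BGR2GRAY),(3,3),0).astype(float)
C=np.array([.5128,-.0275]);a=np.radians(-19.8);u=np.array([np.cos(a),np.sin(a)]);v=np.array([-u[1],u[0]])
for x,y0,y1,z,n in((-.053,-.1,-.118,.068,'lipL'),(.053,-.1,-.118,.068,'lipR'),(-.03,-.122,-.142,.064,'F'),(.03,-.122,-.142,.064,'F'),(-.02,-.022,-.042,.064,'R'),(.02,-.022,-.042,.064,'R')):
    t=np.arange(y0,y1,-.0002);px=np.array([proj(m,np.r_[C+x*u+y*v,z]) for y in t],np.float32)
    p=cv2.remap(g.astype(np.float32),px[:,:1],px[:,1:],1).ravel();d=np.abs(np.diff(cv2.GaussianBlur(p[:,None],(1,9),0).ravel()))
    print(n,x,t[d.argmax()],d.max())
E
```

```text
11.5333 [ 0.46530605 -0.16031051  0.18051325] [ 9.41247284e-01 -3.37718097e-01  1.91945118e-04]
lipL -0.053 -0.10980000000000029 17.859764
lipR 0.053 -0.10840000000000025 6.953369
F -0.03 -0.13520000000000038 10.371948
F 0.03 -0.13520000000000038 12.97374
R -0.02 -0.03519999999999992 13.707901
R 0.02 -0.03519999999999992 12.091751
```

View pics/c7.png

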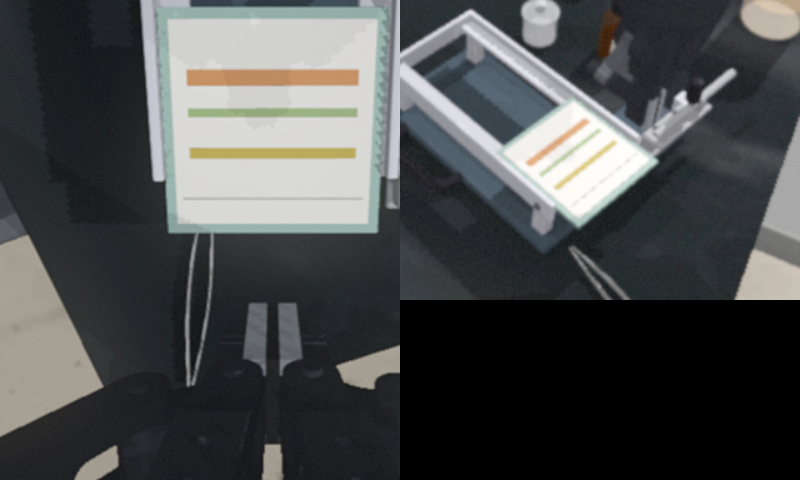

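The arm has settled. The plate is flat, with its front edge at y = −135.2 mm and the lip ends at −109.8 and −108.4 mm. That makes the overhang about 25–26.5 mm. The bolt is still back, and nothing else has moved. Handing in.

```bash
python3 -c "
from rig import env
print(env.close_job())"
```

```text
the job is handed in; nothing more can be done
None
```

I pushed the bolt's knob back to its stop. I then pushed the plate along the ledges by its rear edge, in two strokes, and handed the job in at about 11.6 s with the gripper clear of everything.

- **Overhang:** the last wrist view puts the plate's front edge 25.4 mm past one lip end and 26.8 mm past the other. The plate's length read 100.0 mm in that view.
- **Earlier disagreement:** after the first stroke the overhang measured only 21–22 mm, taken before the arm had fully settled. I pushed about 3.5 mm further on that reading; the plate's front edge read 6.7 mm further on.
- **Bolt:** the finger stopped against the knob at about 15 N, and the rod was still back in the last picture.
- **Plate and surroundings:** the plate looks flat and straight on the ledges. No force beyond noise showed on the plate, and I saw no movement of the bottles or tweezers.
- **Uncertainty:** the two lip ends read 1.4 mm apart, so I'd treat the overhang as good to about 1–2 mm.

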